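Unlock the drain valve and shut it

ROBOT

A 7-joint arm with a two-finger parallel gripper is mounted at the origin on the work surface. World frame = base frame: x ahead of the robot, y to its left, z up, the work surface at z = 0. Lengths are in mm, angles in rad, forces in N, time in s.
With the tool pointing down it reaches from about 350 to 900 mm from the base axis. Payload 7.2 kg.
Tool frame: the origin (TCP) lies midway between the tips of the shut fingers; the grasp point (between the pads) lies robot.grasp_offset behind it (robot.grasp_offset is the distance from the TCP to the grasp point, in mm); z points along the fingers, y is the line along which they close (so a half turn about z gives the same grasp; the last joint's range is limited). The gripper opens to 85 mm and grips with 20 to 120 N. Pads are 22 mm wide; open, the fingers measure 114 mm over their backs; the gripper's body (76 mm by 85 mm) begins 54 mm behind the grasp point. The pads swing forward as they close: fully open they stand 13 mm farther back than shut.
Start: joints at [1.096, 0.411, -0.013, 1.596, 0.006, 1.134, -0.082], TCP at [247.284, -574.003, 231.297] pointing down, gripper open.
Joint ranges: [-2.95, 2.95], [-0.29, 1.99], [-1.47, 1.44], [0.14, 2.54], [-1.03, 4.17], [0.13, 1.85], [-2.86, 2.86]. Speed limits (rad/s): [2.39, 2.39, 3.01, 3.01, 3.14, 3.14, 3.14].

INTERFACE

Orientations are given as [roll, pitch, yaw] about the fixed x, y, z axes, in that order (R = Rz(yaw) Ry(pitch) Rx(roll)).
In Python, from bench import robot gives the robot as it stands.
- The arm moves only by the tool jog_arm, never from a script. Its arguments are lists of equal length, an entry for each row: "gripper": the finger opening in m, from 0 to 0.0854; "translation": the shift along the tool's x, y, z in m, a list of three; "delta_rot": the turn, a rotation vector about the tool's x, y, z in units of 6 degrees (1.0 is 6 degrees), a list of three. In form: {"gripper": [gripper, ...], "translation": [[x, y, z], ...], "delta_rot": [[ax, ay, az], ...]}. A call has 1 to 8 rows; each row is the pose to reach, as a shift and turn from the pose commanded when the call began, along the tool's axes at that moment; what a row does not reach only later rows make up. A row lasts 1/10 s, in which the tool goes at most 50 mm and 8.59 degrees, less where a joint would pass 70% of its speed; a pose out of reach is approached as far as the arm can. A call with a gripper value outside its range is refused whole. The fingers move at their own pace and stop on an object; "squeeze" is the grip in N (left out, the last holds). Time passes only in rows, so rows that repeat a pose let the fingers close. It gives the time, the measured TCP pose, the force, the opening and the grip force at its end, in the units of the state.
- robot.read_state(): the state, without advancing time (a new reading comes with each control period).
- robot.read_camera(name): name is "scene" or "top"; returns the picture (480x640x3 uint8, red, green, blue); there is no depth.
- robot.camera_params(name): a dict with "vfov" (degrees; the focal length in pixels is half the picture's height over the tangent of half this angle, whatever the lens; pixels are square), "cx", "cy" (the principal point, pixels), "pose" (4x4, takes a point from camera to world coordinates). Camera axes: x right, y up, looking along -z (the intrinsics and any distortion apply to the point x, -y, -z); pixel columns grow to the right and rows downward; lengths in mm; the calibration is good to about 2 mm. A picture is of the moment at which its call begins. camera_params takes no time and is no camera call.
- robot.finish_job(): hands the job in; it is judged then, once.
The state is a dict: "clock": time; "joint_pos": joint angles; "qvel": joint speeds; "tau": joint torques, N m; "tcp_pos": TCP position; "orientation": TCP orientation; "wrist_force": force on the tool from outside, world axes, zero at the start; "ft_torque": the same for the moment, N m; "gripper_width": finger opening in mm; "gripper_force": force on a finger pad.
Only numpy, scipy, OpenCV 4.12 (cv2) and the standard library are available. Lean on these libraries where they do the work, as an engineer would, in place of code of your own. Each camera call takes 0.05 s, during which the arm holds its last target. There are 200 camera calls.

TASK

The drain valve's lever is locked down by a spring clip through the drilled stud. Pull the clip sideways out of the stud and put it inside the steel dog bowl so that it is not lost; then swing the red-tipped lever up until it stands straight up at its stop, and let go. Leave the bowl standing where it is, and do not disturb the case, the scraper or the tent pegs.

Things in the scene. Friction and masses are not known exactly. Their poses are not given: they have to be found in the camera images.
- stud_hole (a point): centre of the cross hole (8 mm wide) in the upright round steel stud (20 mm thick, top 98 mm above the bench) on the valve's fixed grey foot plate. Valve axes: x along the closed lever from red grip to spindle, y along the hole, z up. Hole centre 84 mm above the bench. Pipe and brass body on the +y side (60 mm off, tops 86 and 93 mm high); the -y side, where the clip's loop sticks out, is free.
- clip_loop (a point): middle of the loop of the R-clip (6 mm yellow-plated steel wire, 60 g), fitted flat 83 mm above the bench, perhaps sagging a little. Clip axes: y from loop to leg tip (66 mm ahead), z up. The loop's two straight sides, parallel to y, are 24 mm long and 30 mm over the outsides: pinch across x from above. It ends 23 mm behind this point.
- clip_mid (a point): a point mid-way along the clip, 23 mm ahead (+y) of clip_loop, same axes. The straight leg goes through the stud hole; a sprung outer arm with a bump hugs the stud's side. Drawing the clip along its own -y takes roughly 3 to 8 N until the arm snaps off the stud; 60 mm frees it of everything.
- bowl: stainless steel dog bowl, standing loose on the bench (350 g), 170 mm across the rim, 50 mm high, with sloping sides and a flat floor 4 mm above the bench; origin at the centre of its underside, z up.
- lever (a joint): angle of the valve lever in rad: 0 = lying level, locked, grip towards the robot; it grows as the grip rises; 1.571 = straight up, against its stop. Stiff: it stays where it is left. The lever is steel, up to 35 mm wide, slotted over the stud.
- lever_knob (a point): centre of the red grip on the lever's end: a roller 26 mm thick and 34 mm long with flat ends, its axis level and parallel to the hinge axis (valve y), 170 mm from the hinge axis. It starts 72 mm above the bench with free space at both ends; pinched from above by its flat ends it can pivot between the fingers as it rises. Lifting it takes about 4 N.
- lever_hinge (a point): point on the lever's level hinge axis, 72 mm above the bench in the plane in which the red grip swings. Its axes are the valve's (axis of turning = y; the red grip starts on the -x side and swings up over towards above this point).
- case: orange plastic wheel brace case, 230 x 110 x 49 mm, with a black handle; origin at the centre of its underside. Bystander.
- scraper: grey silicone scraper lying flat, about 180 x 55 x 12 mm; origin where handle meets blade, on the bench. Bystander.
- peg1: steel tent peg lying flat, 190 mm long, 8 mm thick with a hooked end; origin near its middle. Bystander.
- peg2: a second tent peg like peg1. Bystander.

How it is judged:
By the outcome, as a careful person would: the job done as asked, in the order asked, and still so for the second after the job is handed in, with the robot touching nothing.
It also fails if it takes over 58 s, if anything falls off the work surface, if the arm or the gripper's body presses on something with over 40 N, if the wrist force passes 120 N, or if a joint passes its speed limit or range.

## Working session

There is one attempt and no reset: what is moved stays moved. The work goes in short steps, Python scripts to look and compute and a tool call to move; the robot and the scene stay as the last step left them, time stands still between calls to the robot, and variables do not carry over. Pictures are saved under pics/ and viewed, at most 10 in all, crops included, and the job is handed in when it is done.

Besides the shell and the picture viewer there is one more tool, called after "Call:" as name(argument=value, ...) on one line, values as JSON. jog_arm: Moves the arm, as the interface text tells. Its arguments: {"type":"object","properties":{"gripper":{"type":"array"},"translation":{"type":"array"},"delta_rot":{"type":"array"},"squeeze":{"type":"number"}},"required":["gripper","translation","delta_rot"]}

```bash
mkdir -p pics; ls
python3 - <<'E'
from bench import robot
import cv2
for n in("scene","top"):
    cv2.imwrite(f"pics/{n}0.png",robot.read_camera(n)[:,:,::-1])
    print(n,robot.camera_params(n))
s=robot.read_state();print(s["clock"],s["tcp_pos"],s["orientation"],robot.grasp_offset)
E
```

```text
pics
scene {'vfov': 50.38288147551484, 'cx': 316.24909394158465, 'cy': 237.5433008302132, 'pose': array([[ 5.80159354e-01, -5.72094147e-01,  5.79761512e-01,
         1.23612144e+03],
       [ 8.14466664e-01,  4.00754028e-01, -4.19571521e-01,
        -4.79813991e+02],
       [ 7.69264989e-03,  7.15614767e-01,  6.98452810e-01,
         8.75057648e+02],
       [ 0.00000000e+00,  0.00000000e+00,  0.00000000e+00,
         1.00000000e+00]])}
top {'vfov': 42.60422468738606, 'cx': 313.0628303674448, 'cy': 242.60069135318687, 'pose': array([[ 2.59299618e-03,  9.96978425e-01, -7.76356585e-02,
         4.73517784e+02],
       [-9.99833295e-01,  1.18157430e-03, -1.82204911e-02,
        -6.76634900e+00],
       [-1.80737043e-02,  7.76699619e-02,  9.96815288e-01,
         1.37021906e+03],
       [ 0.00000000e+00,  0.00000000e+00,  0.00000000e+00,
         1.00000000e+00]])}
0.1 [ 247.06192474 -573.60239851  230.52020848] [-3.14011918e+00  1.02631141e-04  4.06779975e-01] 18.700000000000003
```

View pics/scene0.png

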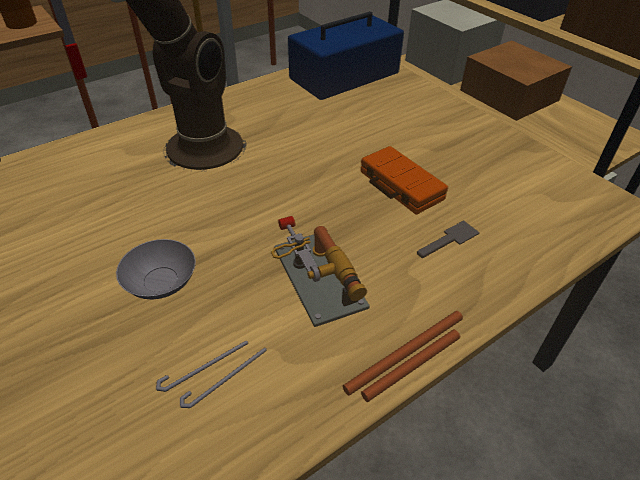

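View pics/top0.png

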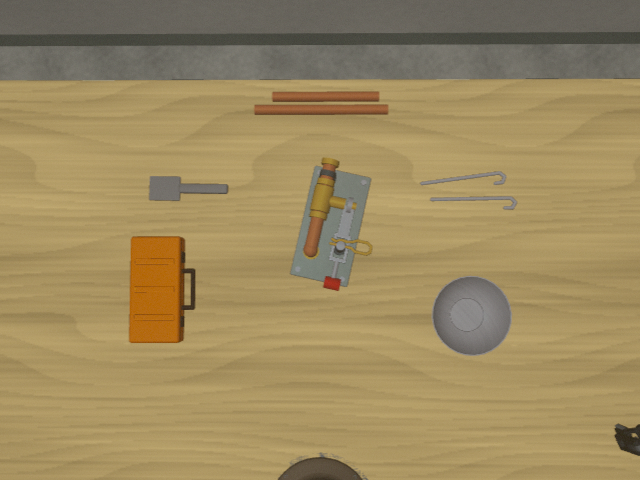

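The top view shows the valve at about (335,225), with the clip loop at (362,247), the red grip at (332,283) and the bowl at (472,316). The pegs, case and scraper are clear of it. Next I'll measure these and take an enlarged look.

```bash
cat > h.py <<'E'
import numpy as np, cv2
from bench import robot
def ray(n,u,v):
    p=robot.camera_params(n);f=240/np.tan(np.radians(p["vfov"]/2));T=p["pose"]
    return T[:3,3],T[:3,:3]@np.array([(u-p["cx"])/f,-(v-p["cy"])/f,-1])
def plane(n,u,v,z):
    o,d=ray(n,u,v);return o+d*(z-o[2])/d[2]
def proj(n,P):
    p=robot.camera_params(n);f=240/np.tan(np.radians(p["vfov"]/2));T=p["pose"]
    c=T[:3,:3].T@(np.array(P)-T[:3,3]);return np.array([p["cx"]-f*c[0]/c[2],p["cy"]+f*c[1]/c[2]])
def tri(a,b):
    (o,d),(q,e)=ray("top",*a),ray("scene",*b)
    st=np.linalg.lstsq(np.c_[d,-e],q-o,rcond=None)[0]
    A,B=o+d*st[0],q+e*st[1];return (A+B)/2,np.linalg.norm(A-B)
def comps(mask,box):
    x0,y0,x1,y1=box;m=np.zeros(mask.shape,np.uint8);m[y0:y1,x0:x1]=mask[y0:y1,x0:x1]
    n,l,s,c=cv2.connectedComponentsWithStats(m.astype(np.uint8));return [(s[i].tolist(),c[i].round(1).tolist()) for i in range(1,n) if s[i][4]>5]
E
python3 - <<'E'
from h import *
t=cv2.imread("pics/top0.png");s=cv2.imread("pics/scene0.png")
for n,i,b in(("top",t,(280,150,390,300)),("scene",s,(250,200,380,330))):
    h=cv2.cvtColor(i,cv2.COLOR_BGR2HSV)
    red=((h[...,0]<6)|(h[...,0]>174))&(h[...,1]>180)&(h[...,2]>80)
    print(n,"red",comps(red,b))
h=cv2.cvtColor(t,cv2.COLOR_BGR2HSV)
print("yel px",h[247,370],h[240,360],h[254,362],"wood",h[247,400])
a=cv2.resize(t[150:300,285:385],None,fx=4,fy=4,interpolation=cv2.INTER_CUBIC)
b=cv2.resize(s[205:305,260:360],None,fx=4,fy=4,interpolation=cv2.INTER_CUBIC)
o=np.zeros((600,800,3),np.uint8);o[:,:400]=a;o[:400,400:]=b
cv2.imwrite("pics/c0.png",o)
# bowl rim
g=cv2.cvtColor(t,cv2.COLOR_BGR2HSV);m=((g[...,1]<70)).astype(np.uint8);m[:260]=0;m[370:]=0;m[:,:410]=0;m[:,530:]=0
c=max(cv2.findContours(m,0,2)[0],key=cv2.contourArea);e=cv2.fitEllipse(cv2.convexHull(c));print(e,plane("top",*e[0],50))
E
```

```text
top red [([324, 277, 16, 13, 138], [331.6, 283.1])]
scene red [([279, 216, 16, 11, 92], [286.7, 220.5])]
yel px [ 21 172 160] [ 21 149 156] [ 21 166 140] wood [ 21 111 170]
((471.2947998046875, 315.3665466308594), (79.13063049316406, 80.83023071289062), 131.94387817382812) [ 421.83650592 -318.9162865    50.        ]
```

View pics/c0.png

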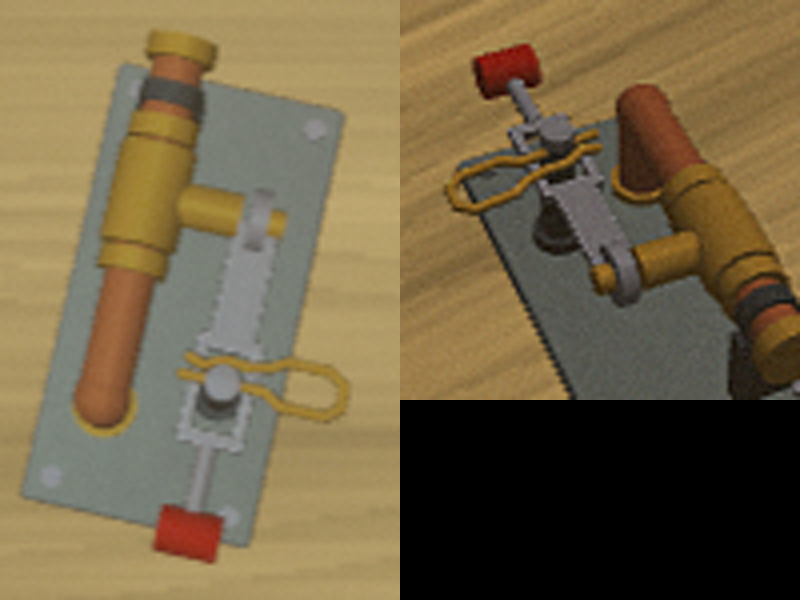

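The crop shows the clip loop sticking out to the right (its end is near top pixel (372,248)), the stud top near (340.5,246) and the red roller near (331.6,283). The valve's long axis is tilted about -0.22 rad.

Run:
```python
from h import *
t=cv2.imread("pics/top0.png");s=cv2.imread("pics/scene0.png")
k,err=tri((331.6,283.1),(286.7,220.5));print("knob tri",k,err,"plane72",plane("top",331.6,283.1,72),plane("scene",286.7,220.5,72))
c=lambda u,v,z:plane("top",285+u/4,150+v/4,z)
L=c(120,65,4)-c(22,495,4);R=c(345,112,4)-c(245,547,4)
for d in(L,R):print("edge yaw",np.arctan2(d[1],d[0]))
print("stud top",c(222,383,98),"hinge",c(262,222,72))
h=cv2.cvtColor(t,cv2.COLOR_BGR2HSV);m=(abs(h[...,0].astype(int)-21)<4)&(h[...,1]>135)
m[:230]=0;m[265:]=0;m[:,:347]=0;m[:,380:]=0
v,u=np.nonzero(m);P=np.array([plane("top",a+.0,b+.0,83) for a,b in zip(u,v)])
for yaw in(-.224,-.20,-.25):
    X=np.array([np.cos(yaw),np.sin(yaw),0]);Y=np.array([-X[1],X[0],0]);x=P@X;y=P@Y;y0=y.min()-1
    q=(y<y0+32)
    lp=[(y0+23),(np.percentile(x[q],1)+np.percentile(x[q],99))/2]
    print(yaw,"n",len(u),"x span",x[q].min(),x[q].max(),"y0",y0,"loop",lp[1]*X[:2]+lp[0]*Y[:2], "stud in xy",c(222,383,98)@X,c(222,383,98)@Y)
    for a in range(0,50,6):
        r=(y>=y0+a)&(y<y0+a+6); 
        if r.any():print("  ",a,x[r].min().round(1),x[r].max().round(1))
```

```text
knob tri [488.70500698 -22.92539827  76.91590696] 1.6834528060458382 plane72 [489.20520257 -22.26700566  72.        ] [483.65493035 -20.83094039  72.        ]
edge yaw -0.21917560693713634
edge yaw -0.22772226994973466
stud top [566.12808042 -40.36236521  98.        ] hinge [653.74683709 -62.34537299  72.        ]
-0.224 n 141 x span 554.8007326760126 583.7603271324671 y0 20.65984862757169 loop [564.7081938  -83.87507912] stud in xy 560.9500984413681 86.40087396006467
   0 560.6 577.9
   6 555.1 582.6
   12 555.3 583.8
   18 554.8 582.8
   24 555.0 583.5
   30 555.6 582.5
   36 557.2 581.1
   42 560.4 577.7
   48 561.0 576.3
-0.2 n 141 x span 555.6165015862392 584.4662517375145 y0 7.080326058244605 loop [564.65806464 -83.76973119] stud in xy 562.8619744806034 72.91448173195944
   0 561.0 580.0
   6 555.7 583.2
   12 556.5 584.5
   18 555.6 583.6
   24 556.0 584.4
   30 556.8 583.6
   36 558.4 582.3
   42 561.7 578.6
   48 562.5 577.8
-0.25 n 141 x span 553.5083471732243 582.6161669033211 y0 35.3566748314642 loop [564.63220914 -83.94522292] stud in xy 558.5143383541621 100.95473151495281
   0 559.7 577.1
   6 554.1 581.6
   12 554.1 582.6
   18 553.6 582.1
   24 553.5 582.1
   30 554.0 581.0
   36 555.5 579.5
   42 558.5 575.9
   48 559.0 574.3
```

Call:
jog_arm(gripper=[0.06, 0.06, 0.06, 0.06, 0.06, 0.06, 0.06, 0.06], translation=[[0.485, -0.324, 0.08], [0.485, -0.324, 0.08], [0.485, -0.324, 0.08], [0.485, -0.324, 0.08], [0.485, -0.324, 0.08], [0.485, -0.324, 0.08], [0.485, -0.324, 0.08], [0.485, -0.324, 0.08]], delta_rot=[[0, 0, -8.98], [0, 0, -8.98], [0, 0, -8.98], [0, 0, -8.98], [0, 0, -8.98], [0, 0, -8.98], [0, 0, -8.98], [0, 0, -8.98]], squeeze=40)

```text
clock: 0.9
tcp_pos: [463.3, -239.8, 176.6]
orientation: [-3.142, 0.0, 1.348]
wrist_force: [0.2, -0.8, 0.7]
gripper_width: 60.1
gripper_force: 0.0
```

Call:
jog_arm(gripper=[0.06, 0.06, 0.06, 0.06, 0.06, 0.06], translation=[[0.16, 0.06, 0.025], [0.16, 0.06, 0.025], [0.16, 0.06, 0.025], [0.16, 0.06, 0.025], [0.16, 0.06, 0.025], [0.16, 0.06, 0.025]], delta_rot=[[0, 0, 0], [0, 0, 0], [0, 0, 0], [0, 0, 0], [0, 0, 0], [0, 0, 0]])

```text
clock: 1.5
tcp_pos: [556.4, -98.6, 151.4]
orientation: [-3.14, 0.0, 1.348]
wrist_force: [0.3, -1.0, 0.2]
gripper_width: 60.0
gripper_force: 0.0
```

```bash
cat >> h.py <<'E'
def to(P):
    from scipy.spatial.transform import Rotation as R
    s=robot.read_state();r=R.from_euler("xyz",s["orientation"]);print("t",s["clock"],"tcp",np.round(s["tcp_pos"],1),np.round(s["orientation"],3),"tool shift mm",np.round(r.inv().apply(np.array(P)-s["tcp_pos"]),1))
E
python3 -c "
from h import *
to((564.7,-83.9,62))"
```

```text
t 1.5 tcp [556.4 -98.6 151.4] [-3.14   0.     1.348] tool shift mm [16.3  5.  89.4]
```

Call:
jog_arm(gripper=[0.06, 0.06, 0.06, 0.06, 0.06, 0.06], translation=[[0.016, 0.005, 0.03], [0.016, 0.005, 0.06], [0.016, 0.005, 0.085], [0.016, 0.005, 0.09], [0.016, 0.005, 0.09], [0.016, 0.005, 0.09]], delta_rot=[[0, 0, 0], [0, 0, 0], [0, 0, 0], [0, 0, 0], [0, 0, 0], [0, 0, 0]])

```text
clock: 2.1
tcp_pos: [565.8, -85.2, 63.2]
orientation: [3.14, 0.0, 1.346]
wrist_force: [-0.3, -0.7, -0.4]
gripper_width: 59.9
gripper_force: 0.0
```

Run:
```python
from h import *
to((564.7,-83.9,62))
t=robot.read_camera("top");s=robot.read_camera("scene")
o=np.hstack([cv2.resize(t[200:300,300:400],None,fx=4,fy=4,interpolation=2),cv2.resize(s[190:290,240:340],None,fx=4,fy=4,interpolation=2)])
cv2.imwrite("pics/c1.png",o[:,:,::-1])
```

```text
t 2.1 tcp [565.8 -85.2  63.2] [3.14  0.    1.346] tool shift mm [ 1.  -1.3  1.2]
```

View pics/c1.png

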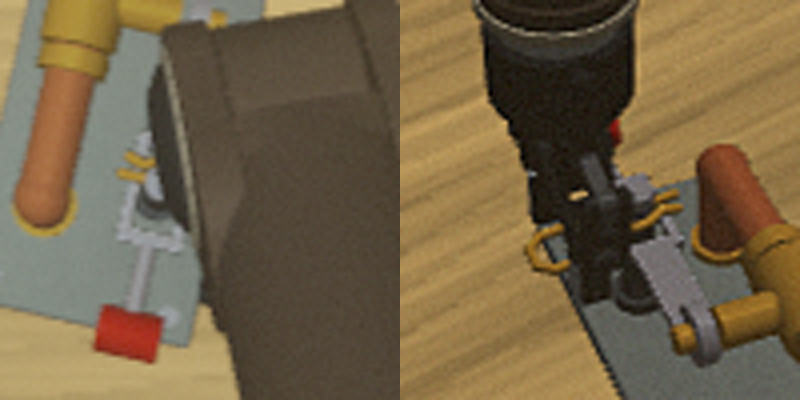

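The scene crop shows the fingers straddling the loop: its end sticks out left of the pads at (540,250) and the clip's mid part is to the right. I'll close the gripper now.

Call:
jog_arm(gripper=[0.02, 0.02, 0.02, 0.02, 0.02, 0.02, 0.02, 0.02], translation=[[0, 0, 0.001], [0, 0, 0.001], [0, 0, 0.001], [0, 0, 0.001], [0, 0, 0.001], [0, 0, 0.001], [0, 0, 0.001], [0, 0, 0.001]], delta_rot=[[0, 0, 0], [0, 0, 0], [0, 0, 0], [0, 0, 0], [0, 0, 0], [0, 0, 0], [0, 0, 0], [0, 0, 0]])

```text
clock: 3.0
tcp_pos: [565.2, -84.2, 61.0]
orientation: [-3.142, 0.0, 1.347]
wrist_force: [-1.8, -0.6, 4.0]
gripper_width: 27.9
gripper_force: 39.4
```

Call:
jog_arm(gripper=[0.02, 0.02, 0.02, 0.02, 0.02, 0.02, 0.02, 0.02], translation=[[-0.004, 0, 0], [-0.008, 0, 0], [-0.012, 0, 0], [-0.018, 0, 0], [-0.025, 0, 0], [-0.032, 0, 0], [-0.04, 0, 0], [-0.04, 0, 0]], delta_rot=[[0, 0, 0], [0, 0, 0], [0, 0, 0], [0, 0, 0], [0, 0, 0], [0, 0, 0], [0, 0, 0], [0, 0, 0]], squeeze=50)

```text
clock: 3.8
tcp_pos: [555.8, -125.6, 60.8]
orientation: [-3.141, 0.001, 1.345]
wrist_force: [0.2, -0.5, -1.2]
gripper_width: 27.7
gripper_force: 49.3
```

Call:
jog_arm(gripper=[0.02, 0.02, 0.02, 0.02, 0.02, 0.02], translation=[[-0.01, 0, 0], [-0.02, 0, 0], [-0.03, 0, 0], [-0.04, 0, 0], [-0.05, 0, 0], [-0.05, 0, 0]], delta_rot=[[0, 0, 0], [0, 0, 0], [0, 0, 0], [0, 0, 0], [0, 0, 0], [0, 0, 0]])

```text
clock: 4.4
tcp_pos: [544.6, -174.3, 60.8]
orientation: [-3.141, 0.001, 1.345]
wrist_force: [0.8, 0.3, -1.2]
gripper_width: 27.9
gripper_force: 49.3
```

Run:
```python
from h import *
to((421.8,-318.9,62))
t=robot.read_camera("top");s=robot.read_camera("scene")
o=np.hstack([cv2.resize(t[200:340,300:440],(400,400),interpolation=2),cv2.resize(s[190:290,200:300],None,fx=4,fy=4,interpolation=2)])
cv2.imwrite("pics/c2.png",o[:,:,::-1])
```

```text
t 4.4 tcp [ 544.6 -174.3   60.8] [-3.141e+00  1.000e-03  1.345e+00] tool shift mm [-168.5  -87.3   -1. ]
```

View pics/c2.png

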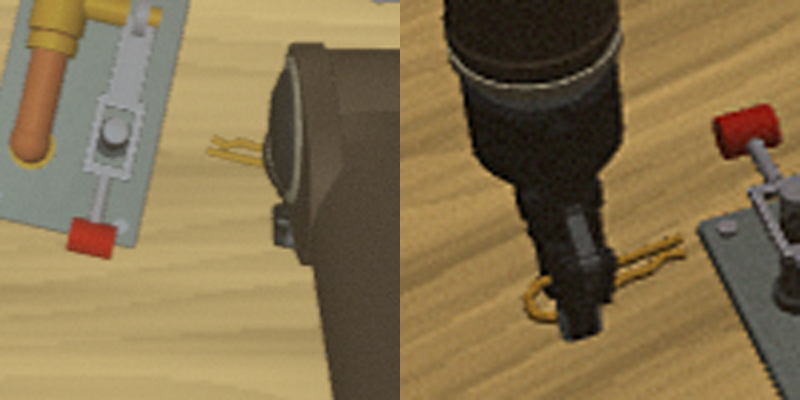

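The clip is free of the stud and held by its loop, with its legs pointing at (210,150) in the crop. The lever is undisturbed. Now I'll carry it to the bowl.

Call:
jog_arm(gripper=[0.02, 0.02, 0.02, 0.02, 0.02, 0.02, 0.02, 0.02], translation=[[-0.02, -0.01, -0.03], [-0.05, -0.025, -0.05], [-0.085, -0.04, -0.05], [-0.12, -0.055, -0.05], [-0.15, -0.07, -0.05], [-0.17, -0.082, -0.05], [-0.18, -0.087, -0.05], [-0.18, -0.087, -0.05]], delta_rot=[[0, 0, 0], [0, 0, 0], [0, 0, 0], [0, 0, 0], [0, 0, 0], [0, 0, 0], [0, 0, 0], [0, 0, 0]])

```text
clock: 5.3
tcp_pos: [420.0, -329.0, 111.0]
orientation: [3.142, 0.0, 1.345]
wrist_force: [0.0, 0.2, -0.6]
gripper_width: 27.8
gripper_force: 49.4
```

Call:
jog_arm(gripper=[0.02, 0.02, 0.02, 0.02, 0.02, 0.02], translation=[[0, 0, 0.025], [0, 0, 0.05], [0, 0, 0.07], [0, 0, 0.085], [0, 0, 0.087], [0, 0, 0.087]], delta_rot=[[0, 0, 0], [0, 0, 0], [0, 0, 0], [0, 0, 0], [0, 0, 0], [0, 0, 0]])

```text
clock: 5.9
tcp_pos: [421.7, -326.8, 23.9]
orientation: [-3.141, -0.001, 1.349]
wrist_force: [0.0, 0.6, -0.3]
gripper_width: 27.9
gripper_force: 49.4
```

Call:
jog_arm(gripper=[0.035, 0.044, 0.044, 0.044, 0.044, 0.044], translation=[[0, 0, 0], [0, 0, 0], [0, 0, 0], [0, 0, 0], [0, 0, 0], [0, 0, 0]], delta_rot=[[0, 0, 0], [0, 0, 0], [0, 0, 0], [0, 0, 0], [0, 0, 0], [0, 0, 0]])

```text
clock: 6.5
tcp_pos: [420.5, -328.3, 24.1]
orientation: [3.141, 0.0, 1.347]
wrist_force: [-0.3, 0.8, 0.1]
gripper_width: 43.9
gripper_force: 0.0
```

Call:
jog_arm(gripper=[0.044, 0.044, 0.044, 0.044, 0.044, 0.06, 0.06, 0.06], translation=[[0, 0, -0.02], [0, 0, -0.05], [0, 0, -0.1], [0, 0, -0.14], [0.03, 0.02, -0.14], [0.08, 0.03, -0.14], [0.12, 0.05, -0.14], [0.12, 0.05, -0.14]], delta_rot=[[0, 0, 0], [0, 0, 0], [0, 0, 0], [0, 0, 0], [0, 0, 0], [0, 0, 0], [0, 0, 0], [0, 0, 0]])

```text
clock: 7.3
tcp_pos: [499.9, -215.5, 164.7]
orientation: [3.139, -0.003, 1.356]
wrist_force: [0.3, -0.4, -0.1]
gripper_width: 60.2
gripper_force: 0.0
```

Run:
```python
from h import *
to((490,-22.3,150))
t=robot.read_camera("top");s=robot.read_camera("scene")
o=np.hstack([cv2.resize(t[180:380,300:560],(400,308),interpolation=2),cv2.resize(s[200:354,100:300],(400,308),interpolation=2)])
cv2.imwrite("pics/c3.png",o[:,:,::-1])
```

```text
t 7.3 tcp [ 499.9 -215.5  164.7] [ 3.139e+00 -3.000e-03  1.356e+00] tool shift mm [186.6 -50.8  15.1]
```

View pics/c3.png

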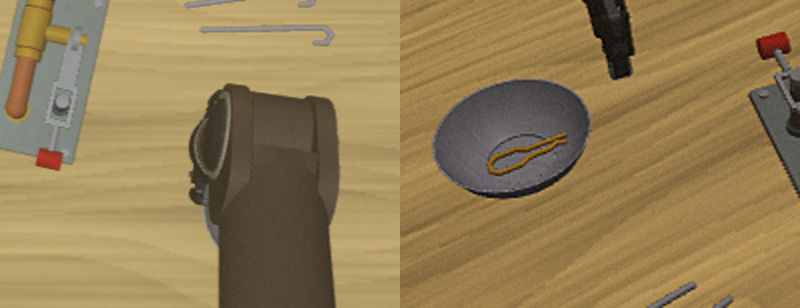

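The clip lies inside the bowl, on its floor at scene crop (525,155), and the bowl hasn't moved. Next is the lever grip.

Call:
jog_arm(gripper=[0.06, 0.06, 0.06, 0.06, 0.06, 0.06, 0.06, 0.06], translation=[[0.187, -0.052, 0.02], [0.187, -0.052, 0.02], [0.187, -0.052, 0.02], [0.187, -0.052, 0.02], [0.187, -0.052, 0.02], [0.187, -0.052, 0.02], [0.187, -0.052, 0.02], [0.187, -0.052, 0.02]], delta_rot=[[0, 0, -14.95], [0, 0, -14.95], [0, 0, -14.95], [0, 0, -14.95], [0, 0, -14.95], [0, 0, -14.95], [0, 0, -14.95], [0, 0, -14.95]])

```text
clock: 8.2
tcp_pos: [486.2, -30.4, 143.7]
orientation: [-3.14, 0.0, 2.551]
wrist_force: [-0.7, 0.4, -0.2]
gripper_width: 60.1
gripper_force: 0.0
```

```bash
python3 -c "
from h import *
to((489.2,-22.3,51))"
```

```text
t 8.2 tcp [486.2 -30.4 143.7] [-3.14   0.     2.551] tool shift mm [ 2.   8.5 92.7]
```

Finish the turn (21° more = -3.5 units).

Call:
jog_arm(gripper=[0.06, 0.06, 0.06, 0.06, 0.06, 0.06], translation=[[0.002, 0.008, 0.02], [0.002, 0.008, 0.02], [0.002, 0.008, 0.02], [0.002, 0.008, 0.02], [0.002, 0.008, 0.02], [0.002, 0.008, 0.02]], delta_rot=[[0, 0, -3.5], [0, 0, -3.5], [0, 0, -3.5], [0, 0, -3.5], [0, 0, -3.5], [0, 0, -3.5]])

```text
clock: 8.8
tcp_pos: [489.4, -21.5, 124.0]
orientation: [-3.141, 0.0, 2.911]
wrist_force: [0.9, 0.1, 0.1]
gripper_width: 59.9
gripper_force: 0.0
```

```bash
python3 -c "
from h import *
to((489.2,-22.3,51))"
```

```text
t 8.8 tcp [489.4 -21.5 124. ] [-3.141  0.     2.911] tool shift mm [ 0.  -0.8 73. ]
```

Call:
jog_arm(gripper=[0.06, 0.06, 0.06, 0.06, 0.06, 0.06], translation=[[0, -0.001, 0.025], [0, -0.001, 0.05], [0, -0.001, 0.068], [0, -0.001, 0.073], [0, -0.001, 0.073], [0, -0.001, 0.073]], delta_rot=[[0, 0, -0.06], [0, 0, -0.06], [0, 0, -0.06], [0, 0, -0.06], [0, 0, -0.06], [0, 0, -0.06]])

```text
clock: 9.4
tcp_pos: [489.8, -21.5, 51.7]
orientation: [3.141, 0.001, 2.92]
wrist_force: [-1.0, 0.4, 0.5]
gripper_width: 59.8
gripper_force: 0.0
```

Call:
jog_arm(gripper=[0.03, 0.03, 0.03, 0.03, 0.03, 0.03], translation=[[0, 0, 0], [0, 0, 0], [0, 0, 0], [0, 0, 0], [0, 0, 0], [0, 0, 0]], delta_rot=[[0, 0, 0], [0, 0, 0], [0, 0, 0], [0, 0, 0], [0, 0, 0], [0, 0, 0]], squeeze=30)

```text
clock: 10.0
tcp_pos: [489.4, -24.2, 52.1]
orientation: [-3.138, 0.001, 2.918]
wrist_force: [-3.2, -6.4, 10.5]
gripper_width: 34.0
gripper_force: 31.3
```

Run:
```python
from h import *
to((489.2,-22.3,51))
for q in range(0,100,5):
    a=np.radians(q);print(q,round(-170*(1-np.cos(a))),round(-170*np.sin(a)),end="; ")
```

```text
t 10.0 tcp [489.4 -24.2  52.1] [-3.138e+00  1.000e-03  2.918e+00] tool shift mm [0.6 1.8 1.1]
0 0 0; 5 -1 -15; 10 -3 -30; 15 -6 -44; 20 -10 -58; 25 -16 -72; 30 -23 -85; 35 -31 -98; 40 -40 -109; 45 -50 -120; 50 -61 -130; 55 -72 -139; 60 -85 -147; 65 -98 -154; 70 -112 -160; 75 -126 -164; 80 -140 -167; 85 -155 -169; 90 -170 -170; 95 -185 -169;
```

Call:
jog_arm(gripper=[0.03, 0.03, 0.03, 0.03, 0.03, 0.03, 0.03, 0.03], translation=[[-0.0, -0.002, -0.007], [-0.001, -0.002, -0.015], [-0.003, -0.002, -0.03], [-0.006, -0.002, -0.044], [-0.01, -0.002, -0.058], [-0.016, -0.002, -0.072], [-0.023, -0.002, -0.085], [-0.023, -0.002, -0.085]], delta_rot=[[0, 0, 0], [0, 0, 0], [0, 0, 0], [0, 0, 0], [0, 0, 0], [0, 0, 0], [0, 0, 0], [0, 0, 0]])

```text
clock: 10.8
tcp_pos: [511.1, -29.1, 137.5]
orientation: [-3.14, -0.0, 2.919]
wrist_force: [-4.4, -2.5, 3.1]
gripper_width: 33.4
gripper_force: 31.9
```

Going well; next 30°→65° (relative: subtract 23/85).

Call:
jog_arm(gripper=[0.03, 0.03, 0.03, 0.03, 0.03, 0.03, 0.03, 0.03], translation=[[-0.008, 0, -0.013], [-0.017, 0, -0.024], [-0.027, 0, -0.035], [-0.038, 0, -0.045], [-0.049, 0, -0.054], [-0.062, 0, -0.062], [-0.075, 0, -0.069], [-0.075, 0, -0.069]], delta_rot=[[0, 0, 0], [0, 0, 0], [0, 0, 0], [0, 0, 0], [0, 0, 0], [0, 0, 0], [0, 0, 0], [0, 0, 0]])

```text
clock: 11.6
tcp_pos: [584.7, -45.6, 205.7]
orientation: [-3.141, -0.0, 2.919]
wrist_force: [-3.1, -3.3, 6.4]
gripper_width: 33.5
gripper_force: 32.2
```

Run:
```python
from h import *
to((654.9,-60.1,72+170-21))
t=robot.read_camera("top");s=robot.read_camera("scene")
o=np.hstack([cv2.resize(t[150:300,260:410],(400,400),interpolation=2),cv2.resize(s[120:280,240:400],(400,400),interpolation=2)])
cv2.imwrite("pics/c4.png",o[:,:,::-1])
```

```text
t 11.6 tcp [584.7 -45.6 205.7] [-3.141 -0.     2.919] tool shift mm [-71.7   1.3 -15.3]
```

View pics/c4.png

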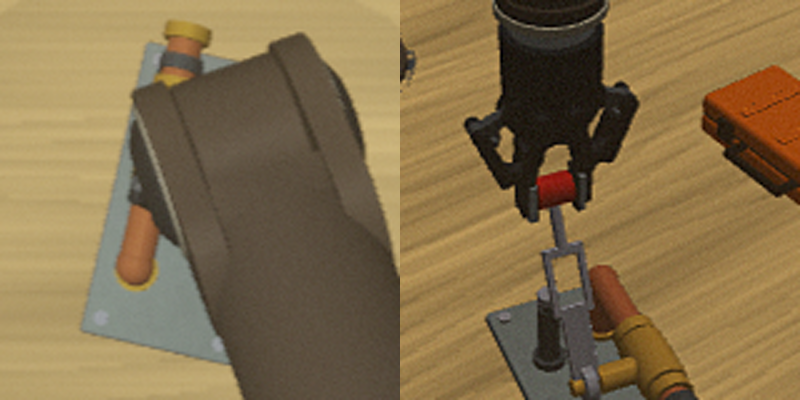

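The red roller is held between the pads at crop (557,190) and the lever is clear of the stud at about 65°. I'll finish the arc to the stop.

Call:
jog_arm(gripper=[0.03, 0.03, 0.03, 0.03, 0.03, 0.03, 0.03, 0.03], translation=[[-0.014, 0.0, -0.006], [-0.028, 0.0, -0.01], [-0.042, 0.0, -0.013], [-0.056, 0.0, -0.015], [-0.064, 0.0, -0.016], [-0.07, 0.0, -0.016], [-0.073, 0.0, -0.016], [-0.074, 0.0, -0.016]], delta_rot=[[0, 0, 0], [0, 0, 0], [0, 0, 0], [0, 0, 0], [0, 0, 0], [0, 0, 0], [0, 0, 0], [0, 0, 0]])

```text
clock: 12.5
tcp_pos: [655.8, -61.6, 220.9]
orientation: [-3.141, -0.001, 2.92]
wrist_force: [-4.7, -3.3, 3.3]
gripper_width: 33.6
gripper_force: 33.3
```

Call:
jog_arm(gripper=[0.03, 0.03, 0.03, 0.03], translation=[[-0.002, 0, 0], [-0.004, 0, 0], [-0.006, 0, 0], [-0.006, 0, 0]], delta_rot=[[0, 0, 0], [0, 0, 0], [0, 0, 0], [0, 0, 0]])

```text
clock: 12.9
tcp_pos: [661.6, -62.9, 220.8]
orientation: [-3.141, -0.001, 2.92]
wrist_force: [-3.6, -3.8, 2.2]
gripper_width: 33.5
gripper_force: 33.2
```

Call:
jog_arm(gripper=[0.03, 0.03, 0.03, 0.03, 0.03], translation=[[-0.002, 0, 0], [-0.004, 0, 0], [-0.006, 0, 0], [-0.008, 0, 0], [-0.008, 0, 0]], delta_rot=[[0, 0, 0], [0, 0, 0], [0, 0, 0], [0, 0, 0], [0, 0, 0]])

```text
clock: 13.4
tcp_pos: [663.1, -63.3, 220.6]
orientation: [-3.138, -0.014, 2.921]
wrist_force: [-32.1, -1.5, 15.9]
gripper_width: 33.8
gripper_force: 34.5
```

Run:
```python
from h import *
to((654.9,-60.1,221))
s=robot.read_camera("scene")
h=cv2.cvtColor(s,cv2.COLOR_RGB2HSV);red=((h[...,0]<6)|(h[...,0]>174))&(h[...,1]>180)&(h[...,2]>60)
print(comps(red,(240,80,420,330)),[proj("scene",(654.9+.975*d,-60.1-.222*d,242)).round(1) for d in(-10,0,10)])
cv2.imwrite("pics/c5.png",cv2.resize(s[120:300,250:400],None,fx=3.3,fy=3.3,interpolation=2)[:,:,::-1])
```

```text
t 13.4 tcp [663.1 -63.3 220.6] [-3.138 -0.014  2.921] tool shift mm [ 8.6  1.3 -0.3]
[([311, 204, 15, 14, 150], [317.9, 210.7])] [array([314.1, 208.8]), array([316.1, 212.1]), array([318.2, 215.4])]
```

View pics/c5.png

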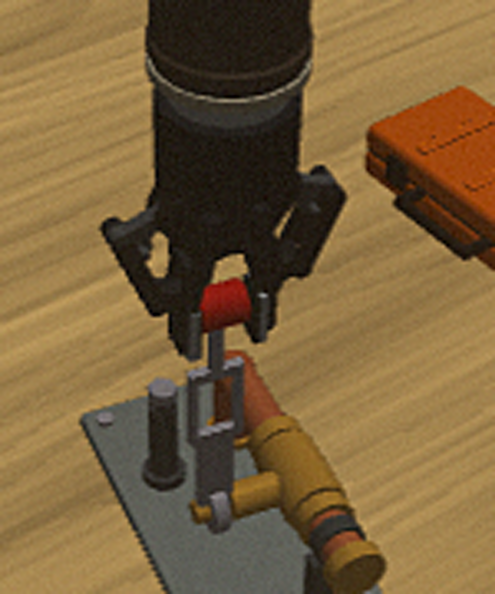

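The lever stands upright against its stop: wrist force jumped to 32 N and the roller is at scene pixel (318,211). I'll relax the push, let go and withdraw upward.

Call:
jog_arm(gripper=[0.03, 0.03, 0.05, 0.06, 0.06, 0.06], translation=[[0.004, 0, 0], [0.005, 0, 0], [0.005, 0, 0], [0.005, 0, 0], [0.005, 0, 0], [0.005, 0, 0]], delta_rot=[[0, 0, 0], [0, 0, 0], [0, 0, 0], [0, 0, 0], [0, 0, 0], [0, 0, 0]])

```text
clock: 14.05
tcp_pos: [665.7, -63.0, 221.1]
orientation: [3.141, 0.001, 2.92]
wrist_force: [-1.8, -0.4, 0.2]
gripper_width: 59.5
gripper_force: 0.0
```

Call:
jog_arm(gripper=[0.06, 0.06, 0.06, 0.06, 0.06, 0.06, 0.06, 0.06], translation=[[0, 0, -0.02], [0, 0, -0.05], [0, 0, -0.08], [0.05, 0, -0.1], [0.1, 0, -0.1], [0.15, 0, -0.1], [0.2, 0, -0.1], [0.2, 0, -0.1]], delta_rot=[[0, 0, 0], [0, 0, 0], [0, 0, 0], [0, 0, 0], [0, 0, 0], [0, 0, 0], [0, 0, 0], [0, 0, 0]])

```text
clock: 14.85
tcp_pos: [465.4, -17.4, 320.9]
orientation: [-3.137, -0.001, 2.923]
wrist_force: [0.7, 0.1, 0.3]
gripper_width: 60.5
gripper_force: 0.0
```

Run:
```python
from h import *
to((654.9,-60.1,221))
s=robot.read_camera("scene")
h=cv2.cvtColor(s,cv2.COLOR_RGB2HSV);red=((h[...,0]<6)|(h[...,0]>174))&(h[...,1]>180)&(h[...,2]>60)
print(comps(red,(240,80,420,330)))
cv2.imwrite("pics/c6.png",s[:,:,::-1])
```

```text
t 14.85 tcp [465.4 -17.4 320.9] [-3.137e+00 -1.000e-03  2.923e+00] tool shift mm [-1.943e+02 -1.000e-01  9.980e+01]
[([306, 205, 19, 12, 150], [315.9, 210.1])]
```

View pics/c6.png

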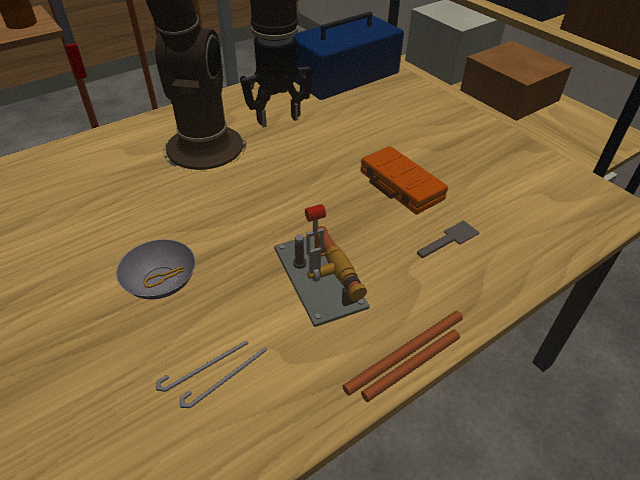

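The lever is upright with the roller at (316,210). The clip is in the bowl and the bystanders are unmoved. I'll do one angle check by triangulation before handing in.

Run:
```python
from h import *
t=robot.read_camera("top")
h=cv2.cvtColor(t,cv2.COLOR_RGB2HSV);red=((h[...,0]<6)|(h[...,0]>174))&(h[...,1]>180)&(h[...,2]>60)
c=comps(red,(280,100,420,300));print(c)
cv2.imwrite("pics/c7.png",cv2.resize(t[150:300,260:410],(600,600),interpolation=2)[:,:,::-1])
if c:print(tri(c[0][1],(315.9,210.1)),plane("top",*c[0][1],242),plane("scene",315.9,210.1,242))
```

```text
[([344, 185, 19, 15, 190], [352.9, 191.9])]
(array([654.48538319, -59.75821037, 246.46520947]), np.float64(0.9935392783465767)) [655.48200615 -59.55364057 242.        ] [650.10218473 -57.2084292  242.        ]
```

View pics/c7.png

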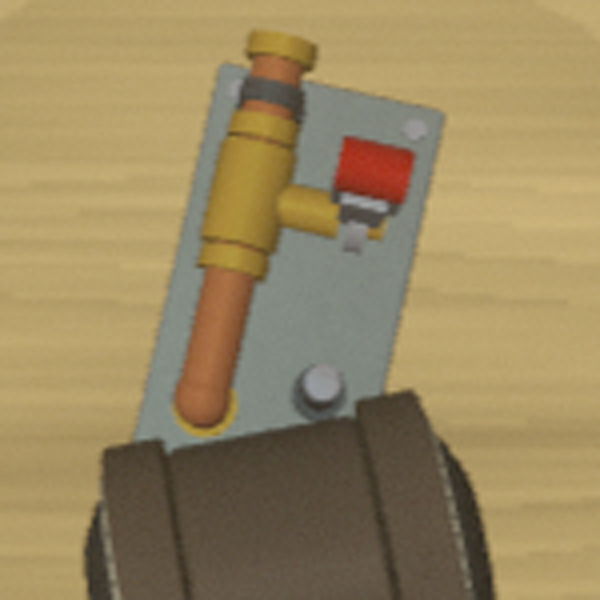

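```bash
python3 -c "
from bench import robot
print(robot.finish_job())"
```

```text
the job is handed in; nothing more can be done
None
```

The job is handed in: the clip lies in the dog bowl, the lever stands straight up at its stop and has been let go, and the bowl, case, scraper and pegs look unmoved in the last picture.

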